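# Flip down the grinder's eye shields and start it

### The job

Get the bench grinder ready and start it: with the fingertips, push both stood-up eye shields over, without slamming them, until each is fully down over the front of its wheel, and only then press the flat round start button on the starter box and let it spring back. Just push, do not pinch the shields; keep off the mushroom-headed stop button and leave everything else on the bench where it is.

Things in the scene. Friction and masses are not known exactly. Their poses are not given: they have to be found in the camera images.
- grinder: green bench grinder fixed to the bench, facing the robot: motor (top 206 mm high) with a 150 mm wheel in a 46 mm wide guard 130 mm to either side. Origin on the bench under the motor's middle; x away from the robot, y along the spindle to the left. Eye shield pins: 55 mm to the robot's side of the spindle; tool rests: 140 mm high, 82 to 126 mm to the robot's side
- shield_l (a joint): left (+y) eye shield's hinge, rad: 0 = stood up, leaning 0.26 rad back (away from the robot); 0.26 = upright; grows as it is pushed over towards the robot; 2.4 = its stop, fully down, sloping 0.57 rad below level. Friction (0.1 N m: 1 to 2 N at the free edge) keeps the shield wherever it is left
- shield_l_hinge (a point): middle of the left (+y) shield's hinge pin, 238 mm high. Shield: clear pane in a dark frame, 100 mm wide along the pin, 6 mm thick, free edge 90 mm from the pin. Site turns with it: y along the pin (to the left), z from pin to free edge, x out of the face that looks away from the robot when up, upward when down. Behind the pin lies the guard, top 227 mm high
- shield_l_edge (a point): middle of the free edge of the left (+y) shield, 90 mm from its pin; same axes as the hinge point
- shield_r (a joint): right (-y) eye shield's hinge, rad: 0 = stood up, leaning 0.26 rad back (away from the robot); 0.26 = upright; grows as it is pushed over towards the robot; 2.4 = its stop, fully down, sloping 0.57 rad below level. Friction (0.1 N m: 1 to 2 N at the free edge) keeps the shield wherever it is left
- shield_r_hinge (a point): middle of the right (-y) shield's hinge pin, 238 mm high. Shield: clear pane in a dark frame, 100 mm wide along the pin, 6 mm thick, free edge 90 mm from the pin. Site turns with it: y along the pin (to the left), z from pin to free edge, x out of the face that looks away from the robot when up, upward when down. Behind the pin lies the guard, top 227 mm high
- shield_r_edge (a point): middle of the free edge of the right (-y) shield, 90 mm from its pin; same axes as the hinge point
- starter: grey starter box fixed to the bench beside the front of the grinder, on the left or on the right, 160 x 85 mm, lid 64 mm high; origin under its centre, x axis along its length, pointing to the start button's end
- start_top (a point): centre of the top of the start button: flat-topped round black button, 28 mm across, in a 44 mm steel collar, on the end of the starter box's lid farther from the robot; top 86 mm above the bench, 10 mm above its collar, pressed straight down
- start (a joint): travel of the start button, m: 0 = out, 0.006 = fully pressed (5 N; it springs back)
- stop_top (a point): centre of the top of the stop button: broad mushroom head, 40 mm across, on the end of the starter box's lid nearer the robot, 82 mm from the start button; top 98 mm above the bench
- stop (a joint): travel of the stop button, m: 0 = out, 0.006 = fully pressed (5 to 6 N)
- pot: open steel quenching pot, 76 mm across, 75 mm high, on the bench before the grinder; origin at the centre of its underside
- barrel: brass clock-spring barrel with a toothed rim, 61 mm across, 48 mm high, on the bench before the grinder; origin at the centre of its underside
- ring: steel ring, 60 mm across, 22 mm high, on the bench before the grinder; origin at the centre of its underside
- oil: white oil bottle, 42 mm across, 110 mm high, left of the grinder; origin at the centre of its underside
- jar: glass jar with a metal lid, 60 mm across, 75 mm high, right of the grinder; origin at the centre of its underside
- screwdriver: screwdriver lying on the bench far left, 190 mm long; origin under its middle, x axis towards its tip
- file: flat file with a wooden handle lying behind the grinder, 320 mm long, 28 mm high; origin on the bench between handle and blade, 20 mm to the handle's side of the middle, x axis towards the blade

How it is judged (in metres and radians):
On the way, in this order (a step that is already met when the one before it is completed fails the run):
1. both eye shields are pushed fully down (value of joint each of shield_l, shield_r above 2.25 rad), for 0.2 s.
2. the start button is pressed (value of joint start above 0.004 m), for 0.05 s.
At the end, for the whole second after the job is handed in: Both eye shields rest within 0.15 rad of their lower stop (joint above 2.25 of 2.4 rad), the start button has been pressed at least 4 of its 6 mm after that and is out again (within 1 mm), the stop button is out, and every loose thing is within 20 mm of where it stood (all of step 1 and value of joint each of start, stop below 0.001 m and distance of each of pot, barrel, ring, oil, jar, screwdriver, file from where it was at the start of the episode below 0.02 m); the robot touches nothing.
It fails at once if the start button is pressed before both shields are down (value of joint start above 0.002 m and (not (value of joint shield_l above 2.25 rad) or not (value of joint shield_r above 2.25 rad))).
It fails at once if the stop button is pressed (value of joint stop above 0.002 m).
It fails at once if a shield is slammed (faster than 6 rad/s) (velocity of joint any of shield_l, shield_r above 6 rad/s).
It fails at once if a shield is pinched (the fingers press on both its faces at once) ((contact force between the fingers and shield_l_c0 above 3 N and contact force between the fingers and shield_l_c1 above 3 N) or (contact force between the fingers and shield_r_c0 above 3 N and contact force between the fingers and shield_r_c1 above 3 N)).
It fails at once if another thing on the bench is moved by more than 20 mm, lifted or knocked over (distance of any of pot, barrel, ring, oil, jar, screwdriver, file from where it was at the start of the episode above 0.02 m or angle between any of pot, barrel, ring, oil, jar's own z axis and vertical above 0.3 rad).
It also fails if it takes over 64 s, if anything falls off the work surface, if the arm or the gripper's body presses on something with over 40 N, if the wrist force passes 120 N, or if a joint passes its speed limit or range.

### The arm

A 6-joint arm with a two-finger parallel gripper is mounted at the origin on the work surface. World frame = base frame: x ahead of the robot, y to its left, z up, the work surface at z = 0. Lengths are in mm, angles in rad, forces in N, time in s.
With the tool pointing down it reaches from about 350 to 725 mm from the base axis. Payload 6 kg.
Tool frame: the origin (TCP) lies at the centre of the arm's flange, where the gripper is bolted on; the fingertips stand 173 mm ahead of it and the grasp point (between the pads) lies 155 mm ahead of it; x points along the fingers, y is the direction in which the jaws open and shut, and the axes are right-handed (so a half turn about x gives the same grasp; the last joint's range is limited). The gripper opens to 85 mm and grips with 20 to 120 N. Pads are 22 mm wide; open, the fingers measure 114 mm over their backs; the gripper's body (76 mm by 85 mm) begins 54 mm behind the grasp point. The pads swing forward as they close: fully open they stand 13 mm farther back than shut.
Start: joints at [1.601, 0.04, 0.085, 0, -1.615, -0.334], TCP at [179.462, 572.527, 404.661] pointing down, gripper open.
Joint ranges: [-2.56, 2.56], [-1.29, 2.01], [-1.08, 1.49], [-3.29, 1.98], [-2.81, -0.18], [-2.99, 2.99]. Speed limits (rad/s): [2.57, 2.57, 3.01, 3.14, 3.14, 3.14].

### API

Orientations are given as a rotation vector (axis times angle).
In Python, from station import * gives the robot as it stands.
- The arm moves only by the tool step_arm, never from a script. Its argument "plan" is a list that holds one entry, the list of rows, each a list of 7 numbers: the shift along the world's x, y, z in mm, then the turn, a rotation vector about the world's x, y, z in degrees, then the closure, from 0 (fully open) to 1 (shut). A call has 1 to 12 rows; each row shifts and turns the pose as measured when the row begins; what a row does not reach is not made up. A row lasts 1/10 s, in which the tool goes at most 50 mm and 8.59 degrees, less where a joint would pass 70% of its speed; a pose out of reach is approached as far as the arm can. A call with a gripper value outside its range is refused whole. The fingers move at their own pace and stop on an object; the grip force is fixed at half the most. Time passes only in rows, so rows that do not move let the fingers close. It gives the time, the measured TCP pose, the force and the opening at its end, in the units of the state.
- sense(): the state, without advancing time (a new reading comes with each control period).
- grab_frame(name): name is "scene" or "top"; returns the picture (480x640x3 uint8, red, green, blue); there is no depth.
- calibration(name): a dict with "fx", "fy", "cx", "cy" (pixels), "k1" (the pictures are not rectified: a ray, as slopes to the right and down, at radius r is drawn at 1 + k1 r^2 times it, then the intrinsics apply), "R" (3x3) and "t" (3): a world point X has camera coordinates R X + t. Camera axes: x right, y down, z forward; pixel columns grow to the right and rows downward; lengths in mm; the calibration is good to about 2 mm. A picture is of the moment at which its call begins. calibration takes no time and is no camera call.
- hand_in(): hands the job in, once; it reports no verdict.
The state is a dict: "time": time; "joint_pos": joint angles; "dq": joint speeds; "joint_efforts": joint torques, N m; "eef_pos": TCP position; "tcp_rot": TCP orientation; "force": force on the tool from outside, world axes, zero at the start; "torque": the same for the moment, N m; "opening": opening from 0.0 (shut) to 1.0 (fully open).
Only numpy, scipy, OpenCV 4.12 (cv2) and the standard library are available. Lean on these libraries where they do the work, as an engineer would, in place of code of your own. Each camera call takes 0.05 s, during which the arm holds its last target.

## Working session

There is one attempt and no reset: what is moved stays moved. The work goes in short steps, Python scripts to look and compute and a tool call to move; the robot and the scene stay as the last step left them, time stands still between calls to the robot, and variables do not carry over. Pictures are saved under pics/ and viewed, and the job is handed in when it is done.

Besides the shell and the picture viewer there is one more tool, called after ">>>" in YAML: its name, and indented under it one key for each argument. step_arm: Moves the arm, as the interface text tells. Its arguments: {"type":"object","properties":{"plan":{"type":"array","items":{"type":"array","items":{"type":"array","items":{"type":"number"}}}}},"required":["plan"]}

```bash
mkdir -p pics; ls
python3 - <<'E'
from station import *
import cv2
s=sense(); print(s)
for n in("scene","top"):
    im=grab_frame(n); cv2.imwrite(f"pics/{n}0.png",im[:,:,::-1]); print(n,calibration(n))
E
```

```text
pics
{'time': 0.0, 'joint_pos': array([ 1.60070042e+00,  4.08413786e-02,  8.37854858e-02, -4.79180457e-04,
       -1.61550905e+00, -3.33730350e-01]), 'dq': array([-0.00066856, -0.00012747, -0.00124317, -0.00017146,  0.00048627,
        0.00048127]), 'joint_efforts': array([-7.62572072e-04, -3.68195987e+01,  3.47407007e+01,  6.93190143e+00,
       -5.39243716e-03,  3.04357371e-06]), 'eef_pos': array([179.37854588, 572.5362545 , 403.64484816]), 'tcp_rot': array([-2.05842292,  0.31703271,  2.05873746]), 'force': array([-0.02799794, -1.33800761, -0.3627786 ]), 'torque': array([ 0.01579966,  0.02479993, -0.05885455]), 'opening': 0.9984186459175989}
scene {'fx': 527.0172765866203, 'fy': 527.0172765866203, 'cx': 326.19519668405957, 'cy': 242.34845538497254, 'k1': -0.10548314193333472, 'R': array([[-0.99768116,  0.06680833,  0.01299779],
       [ 0.02889996,  0.58873879, -0.80780655],
       [-0.06162051, -0.80555775, -0.58930436]]), 't': array([ 577.01116525,  100.06795175, 1463.34716681])}
top {'fx': 463.7871551454511, 'fy': 463.7871551454511, 'cx': 315.29652420967795, 'cy': 235.64135978770264, 'k1': -0.0370821906617941, 'R': array([[ 0.00101957, -0.99967842, -0.02533799],
       [-0.99060768,  0.00245483, -0.1367128 ],
       [ 0.13673103,  0.02523939, -0.99028662]]), 't': array([ 106.24181118,  598.73140281, 1439.78069762])}
```

View pics/scene0.png

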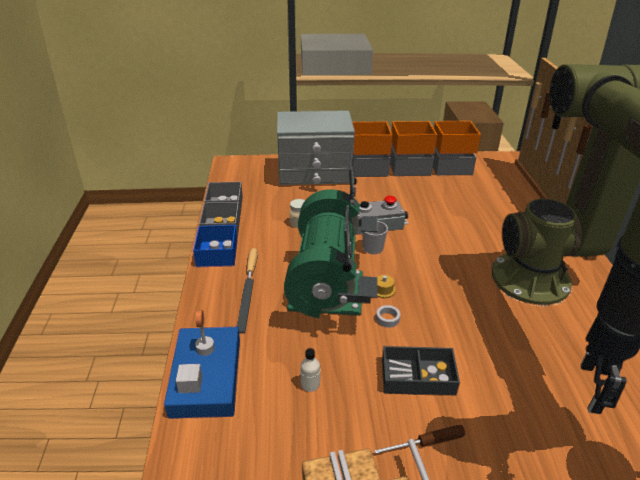

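View pics/top0.png

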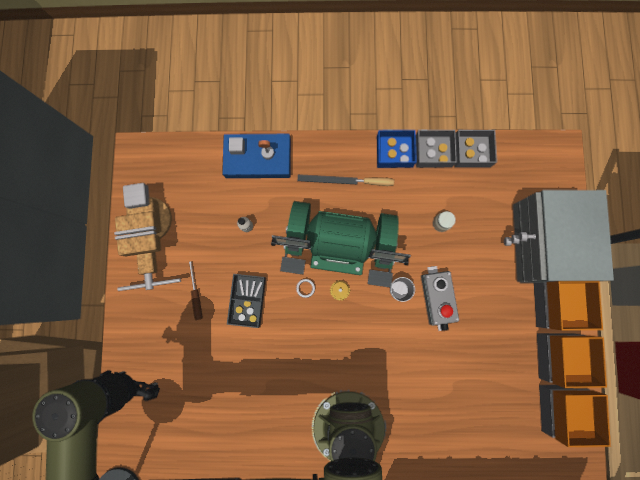

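The top view shows the grinder at about (340,238), the starter box on the right at (440,297), and the shields as dark strips at (291,241) and (390,257). I'll enlarge these.

```bash
cat > h.py <<'E'
import numpy as np, cv2
from station import *
def ray(n,u,v):
    c=calibration(n); K=np.array([[c['fx'],0,c['cx']],[0,c['fy'],c['cy']],[0,0,1]])
    p=cv2.undistortPoints(np.array([[[u,v]]],float),K,np.array([c['k1'],0,0,0.]))[0,0]
    R=np.array(c['R']);t=np.array(c['t'])
    return -R.T@t, R.T@np.array([p[0],p[1],1])
def atz(n,u,v,z):
    o,d=ray(n,u,v); return o+d*(z-o[2])/d[2]
def proj(n,X):
    c=calibration(n); K=np.array([[c['fx'],0,c['cx']],[0,c['fy'],c['cy']],[0,0,1]])
    return cv2.projectPoints(np.atleast_2d(np.array(X,float)),cv2.Rodrigues(np.array(c['R']))[0],np.array(c['t']),K,np.array([c['k1'],0,0,0.]))[0][:,0]
def tri(u1,u2):
    (o1,d1),(o2,d2)=ray("top",*u1),ray("scene",*u2)
    s=np.linalg.lstsq(np.c_[d1,-d2],o2-o1,rcond=None)[0]
    a,b=o1+s[0]*d1,o2+s[1]*d2; return (a+b)/2,np.linalg.norm(a-b)
def crop(f,out,x,y,w,h,k):
    im=cv2.imread(f)[y:y+h,x:x+w]; im=cv2.resize(im,None,fx=k,fy=k,interpolation=cv2.INTER_CUBIC)
    for i in range(0,w,10): cv2.putText(im,str(x+i),(i*k,8),0,.3,(255,255,255),1) if i%20==0 else 0; cv2.line(im,(i*k,10),(i*k,15),(255,255,255),1)
    for i in range(0,h,10): cv2.putText(im,str(y+i),(0,i*k+4),0,.3,(255,255,255),1)
    cv2.imwrite(out,im)
E
python3 - <<'E'
from h import *
crop("pics/top0.png","pics/t1.png",265,195,155,105,5)
crop("pics/scene0.png","pics/s1.png",280,160,140,140,4)
crop("pics/top0.png","pics/t2.png",380,255,90,80,7)
E
```

```text
(no output)
```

View pics/t1.png

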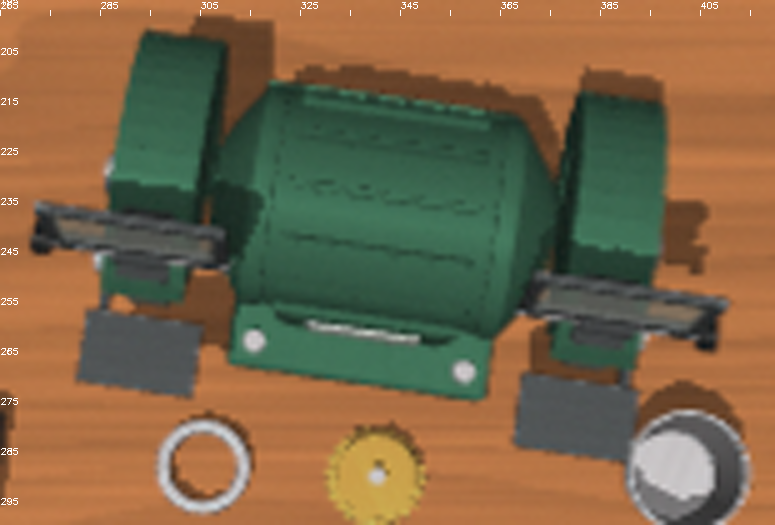

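View pics/s1.png

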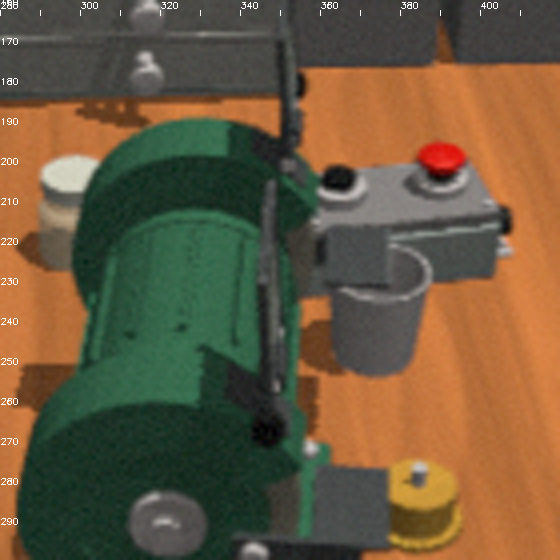

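View pics/t2.png

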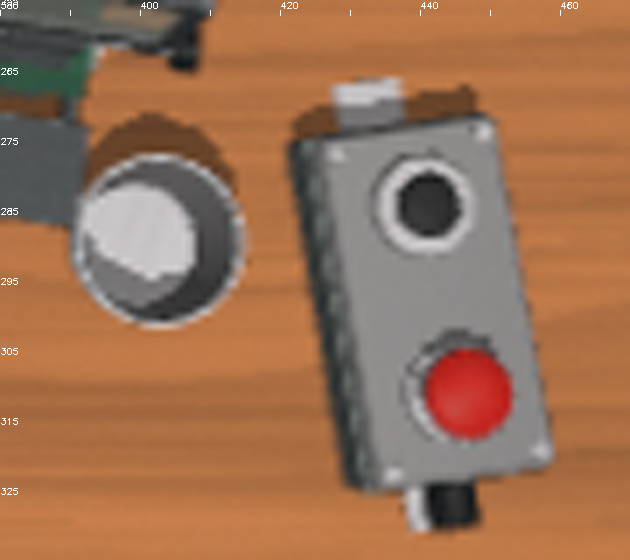

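Run:
```python
from h import *
print("start",atz("top",440,283.5,86), tri((440,284),(342.5,204)) , "stop",atz("top",446,311,98),tri((446,311),(389.5,197)))
for n,u,v in [("lL",272,236),("lR",310,241.5),("rL",373,250),("rR",410,256)]: print(n,atz("top",u,v,325))
print("knobs",atz("top",273.5,244,238),atz("top",406.5,262.5,238),tri((273.5,244),(346,267)),tri((406.5,262.5),(353,181)))
print("tri edge lL", tri((272,236),(0,0))[1])
print("rests",[atz("top",u,v,140).round() for u,v in [(283,257),(305,260),(280.5,271.5),(303,274.5),(369,270),(392,273),(368,284)]])
print("pot",atz("top",402,288,75)); print("jar",atz("top",446,219,75)); print("oil",tri((240,220),(310,353)))
print(proj("scene",[atz("top",u,v,325) for u,v in [(272,236),(310,241.5),(373,250),(410,256)]]))
```

```text
start [ 444.68237663 -275.45755503   86.        ] (array([ 476.68859775, -283.75615033,   75.14008913]), np.float64(67.13889244761303)) stop [ 362.09559455 -287.8260311    98.        ] (array([ 363.80081024, -287.96040737,   99.12188476]), np.float64(3.456297502065412))
lL [559.14053089 210.67881542 325.        ]
lR [544.59171395 112.24821254 325.        ]
rL [522.27832366 -49.3880646  325.        ]
rR [ 506.66605927 -143.59985739  325.        ]
knobs [548.72049831 216.64389157 238.        ] [ 496.93225292 -149.12590941  238.        ] (array([551.40353766, 216.38998387, 236.15624283]), np.float64(4.989780848561064)) (array([ 498.13128542, -149.61309894,  236.50628771]), np.float64(2.196819365698703))
tri edge lL 570.8350112124099
rests [array([522., 199., 140.]), array([513., 134., 140.]), array([478., 206., 140.]), array([470., 140., 140.]), array([483., -55., 140.]), array([ 474., -123.,  140.]), array([442., -52., 140.])]
pot [ 431.4912622 -161.2885568   75.       ]
jar [ 645.84450536 -303.87842032   75.        ]
oil (array([637.51415755, 336.69953496, 107.97140926]), np.float64(3.044330930793976))
[[344.68624798 231.35484955]
 [347.02832988 205.34644652]
 [349.56850117 169.82580005]
 [351.8136608  152.35764538]]
```

```bash
cat >> h.py <<'E'
M=np.array([523.7,33.5]); ex=np.array([.990,-.142]); ey=np.array([.142,.990])
def corners(side,q,M=M,L=90):
    a=q-.26; out=[]
    for l in (0,L):
        for s in (-50,50):
            p=M+ey*(side*130+s)-ex*l*np.sin(a); out.append([*p,238+l*np.cos(a)])
    return np.array(out)
def overlay(n,src,out,x,y,w,h,k,q,M=M):
    im=cv2.imread(src)[y:y+h,x:x+w]; im=cv2.resize(im,None,fx=k,fy=k,interpolation=cv2.INTER_CUBIC)
    for s,qq in zip((1,-1),q):
        p=proj(n,corners(s,qq,M)); p=((p-[x,y]+.5)*k).astype(int)
        cv2.polylines(im,[p[[0,1,3,2]].reshape(-1,1,2)],True,(0,0,255),1)
    cv2.imwrite(out,im)
E
python3 - <<'E'
from h import *
overlay("top","pics/top0.png","pics/o1.png",265,195,155,105,5,(0,0))
overlay("scene","pics/scene0.png","pics/o2.png",320,150,60,130,5,(0,0))
overlay("scene","pics/scene0.png","pics/o3.png",320,150,60,130,5,(0.15,0.15))
a,b,c=[cv2.imread(f"pics/o{i}.png") for i in(2,3,3)]
cv2.imwrite("pics/o4.png",np.hstack([a,b])[:600])
E
```

```text
(no output)
```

View pics/o1.png

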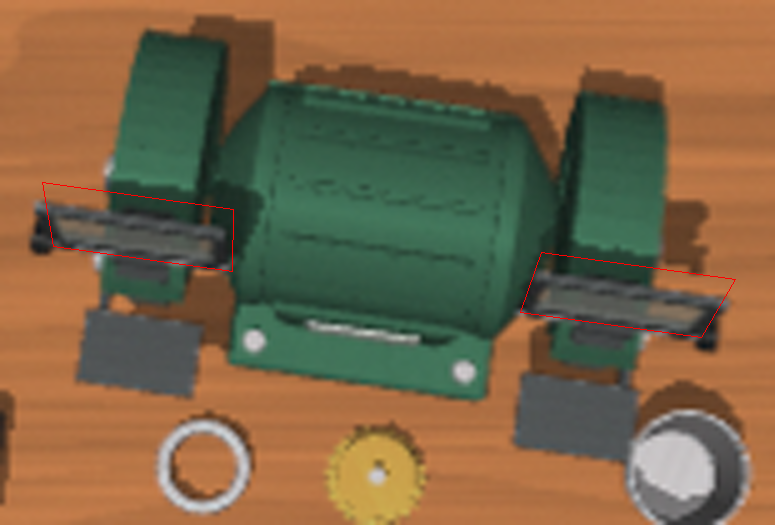

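View pics/o4.png

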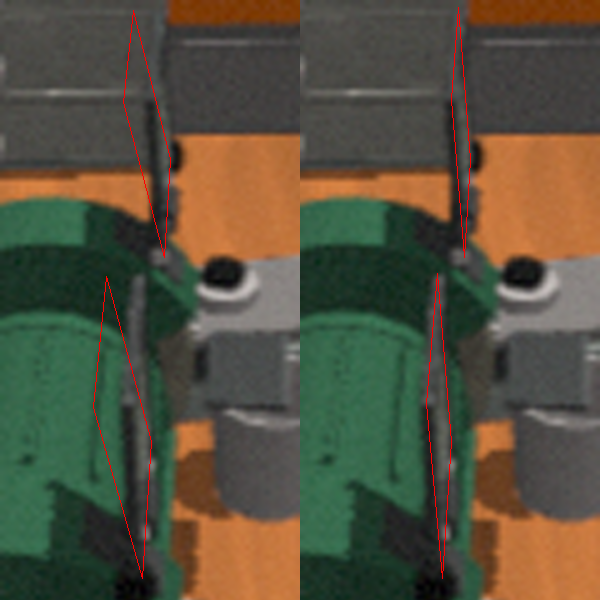

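Run:
```python
from h import *
R=cv2.Rodrigues(sense()['tcp_rot'])[0]; print(R.round(3))
for s in(1,-1): print("hinge",(M+ey*130*s).round(1))
print(tri((440.5,283.5),(364.5,204.5)))
```

```text
[[-0.    -0.299 -0.954]
 [-0.002 -0.954  0.299]
 [-1.     0.002 -0.   ]]
hinge [542.2 162.2]
hinge [505.2 -95.2]
(array([ 444.03137607, -278.04820485,   80.78591508]), np.float64(1.690680359720473))
```

>>> step_arm:
  plan:
    - [[40,0,45,0,0,0,1],[45,-10,45,0,0,0,1],[45,-20,20,0,0,0,1],[45,-20,0,0,0,0,1],[45,-20,0,0,0,0,1],[45,-20,0,0,0,0,1]]

```text
time: 0.7
eef_pos: [431.0, 483.9, 497.7]
tcp_rot: [-2.069, 0.318, 2.071]
force: [-0.1, 0.8, 0.1]
opening: 0.005
```

>>> step_arm:
  plan:
    - [[38,-20,10,0,0,4.6,1],[38,-20,10,0,0,4.6,1],[35,-30,5,0,0,0,1],[30,-35,0,0,0,0,1],[20,-40,0,0,0,0,1],[8,-45,0,0,0,0,1]]

```text
time: 1.3
eef_pos: [610.9, 289.0, 513.7]
tcp_rot: [-2.158, 0.16, 2.178]
force: [0.5, 0.0, -0.7]
opening: -0.003
```

>>> step_arm:
  plan:
    - [[-3,-45,0,0,0,0,1],[-6,-45,0,0,0,0,1],[-6,-40,0,0,0,0,1],[0,0,0,0,0,0,1],[0,0,-20,0,0,0,1],[0,0,-20,0,0,0,1],[0,0,0,0,0,0,1]]

```text
time: 2.0
eef_pos: [596.8, 147.4, 469.0]
tcp_rot: [-2.149, 0.173, 2.179]
force: [0.2, 0.6, -0.4]
opening: 0.003
```

Run:
```python
from h import *
for n in("scene","top"):
    cv2.imwrite(f"pics/{n}1.png",grab_frame(n)[:,:,::-1])
crop("pics/top1.png","pics/a1.png",240,170,130,110,4);crop("pics/scene1.png","pics/a2.png",280,120,130,150,4)
a,b=cv2.imread("pics/a1.png"),cv2.imread("pics/a2.png")
m=np.zeros((600,1040,3),np.uint8);m[:440,:520]=a;m[:600,520:]=b;cv2.imwrite("pics/a3.png",cv2.resize(m,(800,462)))
print(sense()['eef_pos'])
```

```text
[596.85595666 147.37052905 472.19509971]
```

View pics/a3.png

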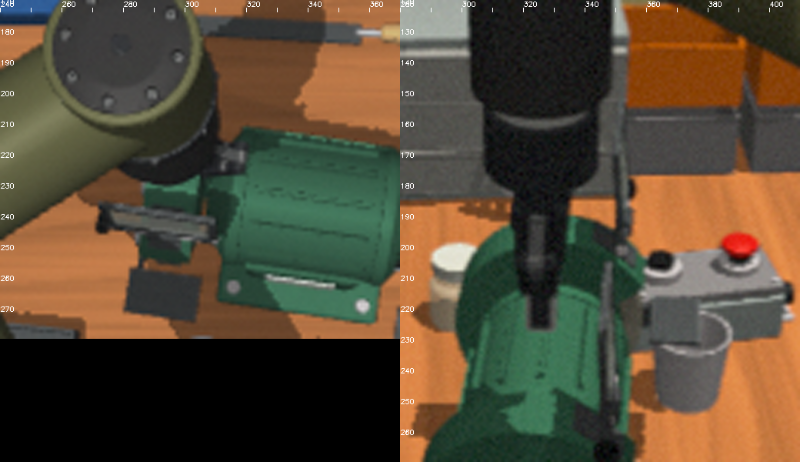

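>>> step_arm:
  plan:
    - [[-10,1.4,0,0,0,0,1],[-10,1.4,0,0,0,0,1],[-10,1.4,0,0,0,0,1],[-10,1.4,0,0,0,0,1],[-10,1.4,0,0,0,0,1],[-10,1.4,0,0,0,0,1]]

```text
time: 2.7
eef_pos: [532.5, 157.0, 475.5]
tcp_rot: [-2.158, 0.169, 2.168]
force: [1.5, -0.1, 0.5]
opening: 0.002
```

```bash
cat >> h.py <<'E'
def where(side):
    s=sense(); p=s['eef_pos']; d=p[:2]-(M+ey*130*side); R=cv2.Rodrigues(s['tcp_rot'])[0]
    tip=p+173*R[:,0]; d=tip[:2]-(M+ey*130*side)
    print("t",round(s['time'],2),"tip u,v,z",(d@ex).round(1),(d@ey).round(1),tip[2].round(1),"F",s['force'].round(1),"x-axis",R[:,0].round(3),"tip",tip.round(1))
def look(tag,c1,c2):
    for n in("scene","top"): cv2.imwrite(f"pics/{n}{tag}.png",grab_frame(n)[:,:,::-1])
    crop(f"pics/top{tag}.png","pics/a1.png",*c1,100,120,4);crop(f"pics/scene{tag}.png","pics/a2.png",*c2,100,120,4)
    cv2.imwrite(f"pics/z{tag}.png",np.hstack([cv2.imread("pics/a1.png"),cv2.imread("pics/a2.png")]))
E
python3 - <<'E'
from h import *
where(1)
E
```

```text
t 2.7 tip u,v,z -9.4 -10.5 302.6 F [ 1.5 -0.1  0.5] x-axis [-0.006 -0.022 -1.   ] tip [531.4 153.2 302.6]
```

>>> step_arm:
  plan:
    - [[-8,1.2,-4,0,0,0,1],[-8,1.2,-5,0,0,0,1],[-7,1,-7,0,0,0,1],[-7,1,-8,0,0,0,1],[-6,0.8,-9,0,0,0,1],[-4,0.6,-9,0,0,0,1]]

```text
time: 3.3
eef_pos: [487.0, 162.9, 434.7]
tcp_rot: [-2.163, 0.163, 2.161]
force: [1.0, -0.2, 0.8]
opening: 0.001
```

Run:
```python
from h import *
where(1)
look(2,(250,190),(300,180))
```

```text
t 3.3 tip u,v,z -54.3 -10.4 261.8 F [ 1.  -0.2  0.8] x-axis [-0.    -0.019 -1.   ] tip [486.9 159.6 261.8]
```

View pics/z2.png

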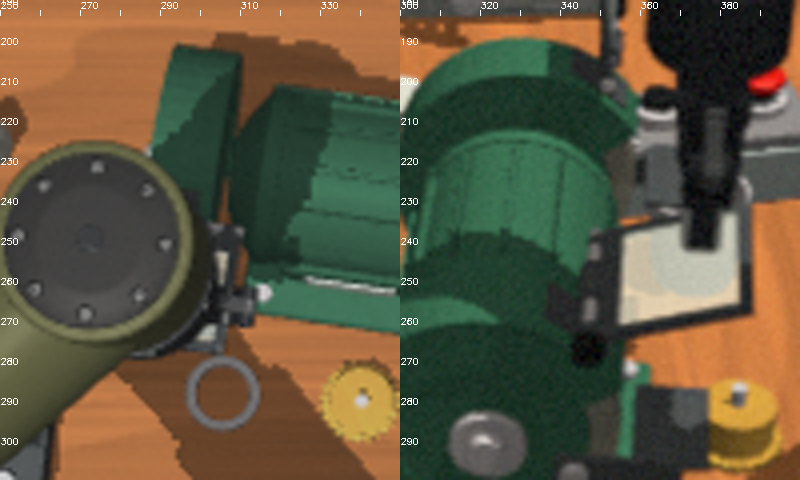

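The left shield is following: it is tilted well over, with the tip on the pane at scene (375,243). Continuing down.

>>> step_arm:
  plan:
    - [[-2,0.3,-10,0,0,0,1],[-1,0,-10,0,0,0,1],[0,0,-10,0,0,0,1],[1,0,-9,0,0,0,1]]

```text
time: 3.8
eef_pos: [484.9, 163.2, 393.5]
tcp_rot: [-2.163, 0.163, 2.161]
force: [-0.2, -0.2, 1.1]
opening: 0.001
```

Run:
```python
from h import *
where(1)
```

```text
t 3.8 tip u,v,z -56.5 -10.4 220.5 F [-0.2 -0.2  1.1] x-axis [-0.001 -0.019 -1.   ] tip [484.8 159.9 220.5]
```

>>> step_arm:
  plan:
    - [[0,0,-6,0,0,0,1],[0,0,-5,0,0,0,1]]

```text
time: 4.0
eef_pos: [485.2, 163.1, 380.9]
tcp_rot: [-2.163, 0.164, 2.162]
force: [-6.2, 1.9, 28.2]
opening: 0.004
```

Run:
```python
from h import *
where(1)
```

```text
t 4.0 tip u,v,z -56.2 -10.6 207.9 F [-6.2  1.9 28.2] x-axis [-0.001 -0.02  -1.   ] tip [485.  159.7 207.9]
```

>>> step_arm:
  plan:
    - [[0,0,10,0,0,0,1],[0,0,40,0,0,0,1],[0,0,45,0,0,0,1],[10,-5,40,0,0,0,1],[35,-25,5,0,0,0,1],[35,-25,0,0,0,0,1]]

```text
time: 4.6
eef_pos: [563.4, 108.0, 527.2]
tcp_rot: [-2.167, 0.157, 2.165]
force: [0.1, 1.3, -0.7]
opening: -0.001
```

Run:
```python
from h import *
where(-1)
look(3,(250,190),(300,180))
```

```text
t 4.6 tip u,v,z 29.1 206.1 354.3 F [ 0.1  1.3 -0.7] x-axis [-0.   -0.02 -1.  ] tip [563.3 104.6 354.3]
```

View pics/z3.png

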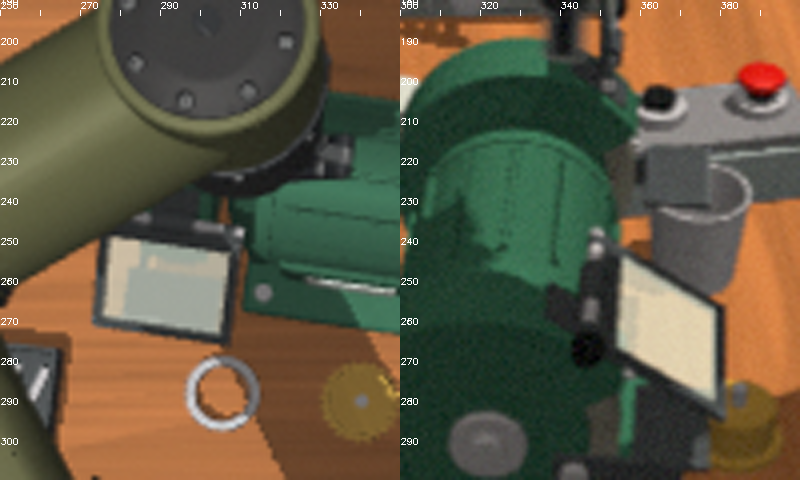

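>>> step_arm:
  plan:
    - [[22,-30,0,0,0,0,1],[10,-40,0,0,0,0,1],[-6,-40,0,0,0,0,1],[-7,-40,0,0,0,0,1],[-7,-40,0,0,0,0,1],[-2,-12,0,0,0,0,1],[0,0,0,0,0,0,1]]

```text
time: 5.4
eef_pos: [577.2, -101.5, 520.1]
tcp_rot: [-2.152, 0.167, 2.177]
force: [0.6, 1.3, -1.3]
opening: 0.001
```

Run:
```python
from h import *
where(-1)
where(1)
overlay("scene","pics/scene3.png","pics/o5.png",320,220,100,80,5,(2.4,0))
overlay("top","pics/top3.png","pics/o6.png",265,230,60,80,5,(2.4,0))
cv2.imwrite("pics/o7.png",np.hstack([cv2.imread("pics/o5.png"),cv2.imread("pics/o6.png")]))
```

```text
t 5.4 tip u,v,z 70.4 -0.3 347.1 F [ 0.6  1.3 -1.3] x-axis [-0.013 -0.023 -1.   ] tip [ 574.9 -105.5  347.1]
t 5.4 tip u,v,z 70.4 -260.3 347.1 F [ 0.6  1.3 -1.3] x-axis [-0.013 -0.023 -1.   ] tip [ 574.9 -105.5  347.1]
```

View pics/o7.png

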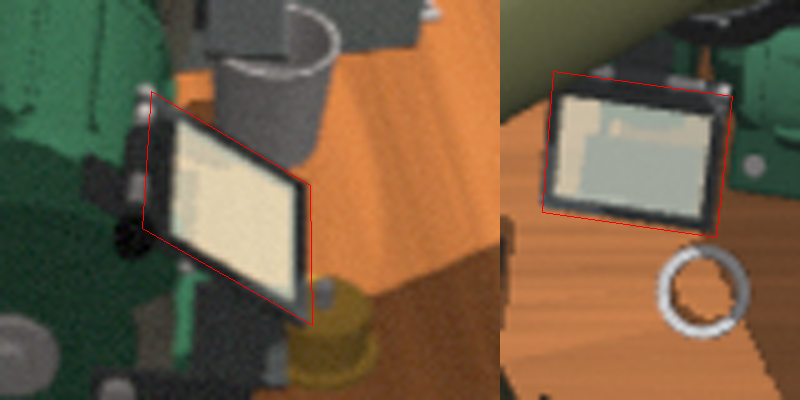

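The left shield matches the model at q = 2.4 in both views. Next is the right shield: lower to tip z ≈ 300, then push.

>>> step_arm:
  plan:
    - [[0,0,-22,0,0,0,1],[0,0,-22,0,0,0,1],[-10,1.4,0,0,0,0,1],[-10,1.4,0,0,0,0,1],[-10,1.4,0,0,0,0,1]]

```text
time: 5.9
eef_pos: [546.5, -93.3, 475.4]
tcp_rot: [-2.152, 0.164, 2.179]
force: [0.4, 0.6, 0.5]
opening: -0.001
```

Run:
```python
from h import *
where(-1)
```

```text
t 5.9 tip u,v,z 38.7 3.5 302.4 F [0.4 0.6 0.5] x-axis [-0.014 -0.022 -1.   ] tip [544.1 -97.2 302.4]
```

>>> step_arm:
  plan:
    - [[-10,1.4,0,0,0,0,1],[-10,1.4,0,0,0,0,1],[-10,1.4,0,0,0,0,1],[-10,1.4,0,0,0,0,1],[-8,1.2,-1,0,0,0,1]]

```text
time: 6.4
eef_pos: [493.8, -84.8, 478.0]
tcp_rot: [-2.16, 0.162, 2.172]
force: [2.1, -0.6, -0.0]
opening: -0.004
```

Run:
```python
from h import *
where(-1)
```

```text
t 6.4 tip u,v,z -13.5 4.7 305.1 F [ 2.1 -0.6 -0. ] x-axis [-0.007 -0.022 -1.   ] tip [492.6 -88.6 305.1]
```

>>> step_arm:
  plan:
    - [[-8,1.2,-6,0,0,0,1],[-8,1.2,-6,0,0,0,1],[-7,1,-8,0,0,0,1],[-7,1,-8,0,0,0,1],[-4,0.6,-9,0,0,0,1],[-2,0.3,-9,0,0,0,1]]

```text
time: 7.0
eef_pos: [452.7, -79.5, 434.0]
tcp_rot: [-2.167, 0.161, 2.164]
force: [-0.2, 0.2, 0.9]
opening: -0.002
```

Run:
```python
from h import *
where(-1)
```

```text
t 7.0 tip u,v,z -53.7 4.3 261.1 F [-0.2  0.2  0.9] x-axis [-0.    -0.022 -1.   ] tip [452.7 -83.3 261.1]
```

>>> step_arm:
  plan:
    - [[-2,0.3,-10,0,0,0,1],[-1,0,-10,0,0,0,1],[0,0,-10,0,0,0,1],[0,0,-9,0,0,0,1],[0,0,-6,0,0,0,1]]

```text
time: 7.5
eef_pos: [449.4, -79.3, 384.6]
tcp_rot: [-2.167, 0.161, 2.165]
force: [0.6, 0.1, 1.5]
opening: -0.002
```

Run:
```python
from h import *
where(-1)
```

```text
t 7.5 tip u,v,z -57.1 4.1 211.6 F [0.6 0.1 1.5] x-axis [-0.001 -0.022 -1.   ] tip [449.3 -83.1 211.6]
```

>>> step_arm:
  plan:
    - [[0,0,-5,0,0,0,1]]

```text
time: 7.6
eef_pos: [449.4, -79.5, 381.0]
tcp_rot: [-2.169, 0.162, 2.163]
force: [-13.1, 10.6, 31.7]
opening: 0.004
```

Run:
```python
from h import *
where(-1)
```

```text
t 7.6 tip u,v,z -56.7 3.7 208.1 F [-13.1  10.6  31.7] x-axis [ 0.001 -0.023 -1.   ] tip [449.6 -83.5 208.1]
```

The right shield is at its stop too. Lift and travel towards the start button.

>>> step_arm:
  plan:
    - [[0,0,10,0,0,0,1],[0,0,40,0,0,0,1],[0,-30,10,0,0,0,1],[0,-40,0,0,0,0,1],[0,-40,0,0,0,0,1],[0,-40,0,0,0,0,1],[0,-25,0,0,0,0,1],[0,0,0,0,0,0,1]]

```text
time: 8.4
eef_pos: [449.1, -260.4, 441.9]
tcp_rot: [-2.169, 0.158, 2.169]
force: [-0.0, 0.6, -0.3]
opening: -0.0
```

Run:
```python
from h import *
where(-1)
look(4,(350,220),(300,160))
overlay("scene","pics/scene4.png","pics/o5.png",330,170,90,120,4,(2.4,2.4))
overlay("top","pics/top4.png","pics/o6.png",260,220,110,120,4,(2.4,2.4))
cv2.imwrite("pics/o8.png",np.hstack([cv2.imread("pics/o5.png"),cv2.imread("pics/o6.png")]))
```

```text
t 8.4 tip u,v,z -31.8 -175.4 269.0 F [-0.   0.6 -0.3] x-axis [-0.001 -0.023 -1.   ] tip [ 448.9 -264.3  269. ]
```

View pics/z4.png

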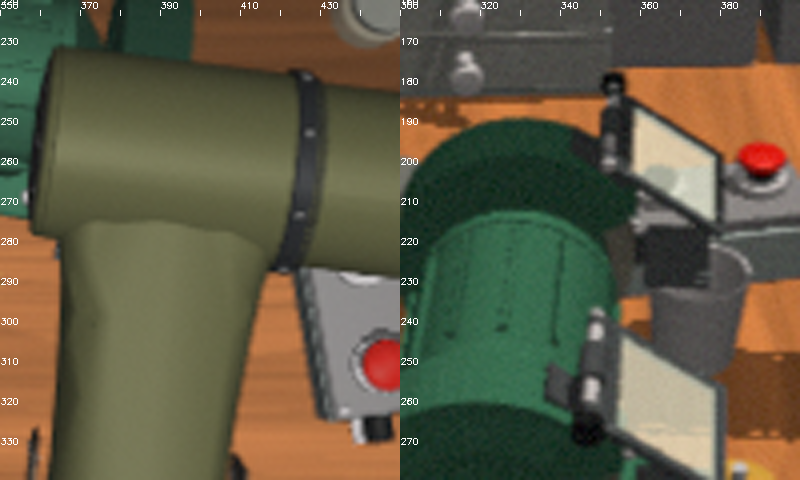

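View pics/o8.png

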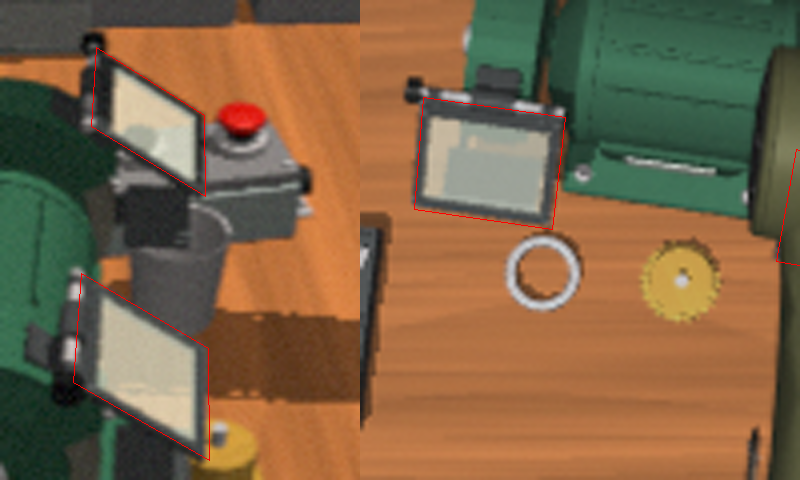

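Both shields match q = 2.4 in the overlays. Align over the button and descend.

>>> step_arm:
  plan:
    - [[-4,-12,-20,0,0,0,1],[0,0,-40,0,0,0,1],[0,0,-40,0,0,0,1],[0,0,-35,0,0,0,1],[0,0,-15,0,0,0,1],[0,0,0,0,0,0,1]]

```text
time: 9.1
eef_pos: [445.3, -265.0, 288.5]
tcp_rot: [-2.179, 0.148, 2.167]
force: [-0.1, -0.5, -0.2]
opening: -0.0
```

Run:
```python
from h import *
where(-1)
look(5,(380,220),(310,150))
```

```text
t 9.1 tip u,v,z -34.0 -180.4 115.5 F [-0.1 -0.5 -0.2] x-axis [ 0.004 -0.022 -1.   ] tip [ 446.  -268.9  115.5]
```

View pics/z5.png

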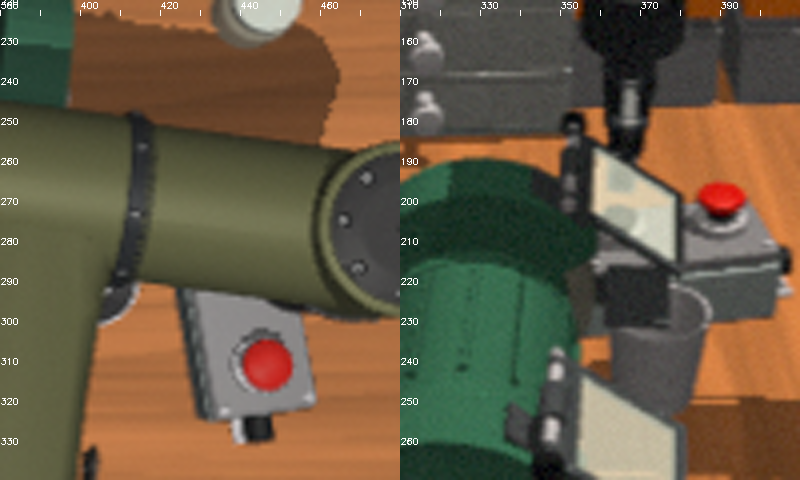

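The finger comes down over the button (scene column about 364, the same as the button). Correct y by -8 mm, then approach slowly.

>>> step_arm:
  plan:
    - [[-1,-8,0,0,0,0,1],[0,0,0,0,0,0,1],[0,0,-10,0,0,0,1],[0,0,-10,0,0,0,1],[0,0,0,0,0,0,1]]

```text
time: 9.7
eef_pos: [446.1, -274.1, 275.1]
tcp_rot: [-2.194, 0.15, 2.156]
force: [-0.0, 0.1, -1.2]
opening: -0.001
```

Run:
```python
from h import *
where(-1)
```

```text
t 9.7 tip u,v,z -29.8 -189.6 102.1 F [-0.   0.1 -1.2] x-axis [ 0.016 -0.026 -1.   ] tip [ 448.8 -278.6  102.1]
```

>>> step_arm:
  plan:
    - [[-3,2,-7,0,0,0,1],[0,0,-6,0,0,0,1],[0,0,-3,0,0,0,1],[0,0,0,0,0,0,1]]

```text
time: 10.1
eef_pos: [442.9, -272.0, 257.8]
tcp_rot: [-2.195, 0.151, 2.156]
force: [-0.2, 0.8, 2.4]
opening: -0.003
```

Run:
```python
from h import *
where(-1)
```

```text
t 10.1 tip u,v,z -33.2 -188.0 84.9 F [-0.2  0.8  2.4] x-axis [ 0.016 -0.027 -1.   ] tip [ 445.7 -276.6   84.9]
```

Contact at z ≈ 85 (2.4 N). Press in small steps.

>>> step_arm:
  plan:
    - [[0,0,-3,0,0,0,1],[0,0,-2.5,0,0,0,1],[0,0,0,0,0,0,1]]

```text
time: 10.4
eef_pos: [442.9, -272.0, 253.9]
tcp_rot: [-2.196, 0.152, 2.156]
force: [-1.8, 3.1, 4.7]
opening: 0.002
```

Run:
```python
from h import *
where(-1)
```

```text
t 10.4 tip u,v,z -33.1 -188.2 81.0 F [-1.8  3.1  4.7] x-axis [ 0.017 -0.028 -0.999] tip [ 445.8 -276.7   81. ]
```

>>> step_arm:
  plan:
    - [[0,0,-2.5,0,0,0,1],[0,0,-1,0,0,0,1],[0,0,0,0,0,0,1]]

```text
time: 10.7
eef_pos: [442.8, -271.8, 254.2]
tcp_rot: [-2.198, 0.152, 2.156]
force: [-2.3, 1.1, 4.4]
opening: -0.002
```

Run:
```python
from h import *
where(-1)
```

```text
t 10.7 tip u,v,z -33.0 -188.1 81.3 F [-2.3  1.1  4.4] x-axis [ 0.018 -0.029 -0.999] tip [ 445.9 -276.7   81.3]
```

>>> step_arm:
  plan:
    - [[0,0,-4,0,0,0,1],[0,0,-4,0,0,0,1]]

```text
time: 10.9
eef_pos: [442.9, -271.7, 253.0]
tcp_rot: [-2.202, 0.154, 2.155]
force: [-13.6, 15.7, 29.9]
opening: 0.001
```

Run:
```python
from h import *
where(-1)
```

```text
t 10.9 tip u,v,z -32.5 -188.5 80.1 F [-13.6  15.7  29.9] x-axis [ 0.02  -0.032 -0.999] tip [ 446.3 -277.2   80.1]
```

The button bottomed out: 30 N at z ≈ 80, which is 86 minus 6. Now retract straight up, clear of everything.

>>> step_arm:
  plan:
    - [[0,0,10,0,0,0,1],[0,0,30,0,0,0,1],[0,0,40,0,0,0,1],[0,0,45,0,0,0,1],[0,0,40,0,0,0,1],[-20,-40,0,0,0,0,1],[-20,-40,0,0,0,0,1],[-20,-40,0,0,0,0,1],[-20,-40,0,0,0,0,1],[0,0,0,0,0,0,1]]

```text
time: 11.9
eef_pos: [359.6, -435.4, 423.5]
tcp_rot: [-2.208, 0.148, 2.155]
force: [-0.3, 0.3, -0.8]
opening: 0.0
```

Run:
```python
from h import *
where(-1)
for n in("scene","top"): cv2.imwrite(f"pics/{n}6.png",grab_frame(n)[:,:,::-1])
crop("pics/top6.png","pics/t6.png",270,190,195,145,4)
crop("pics/scene6.png","pics/s6.png",280,160,140,140,4)
```

```text
t 11.9 tip u,v,z -91.3 -362.4 250.7 F [-0.3  0.3 -0.8] x-axis [ 0.023 -0.032 -0.999] tip [ 363.5 -441.   250.7]
```

View pics/t6.png

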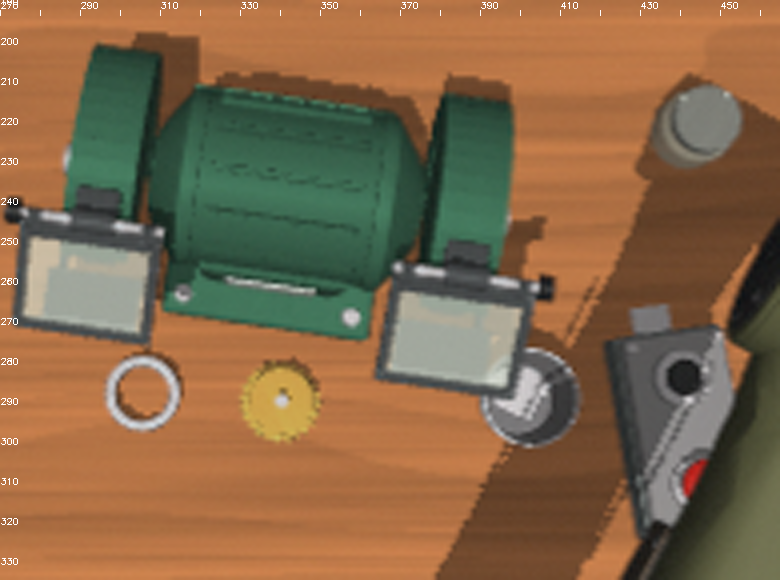

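View pics/scene6.png

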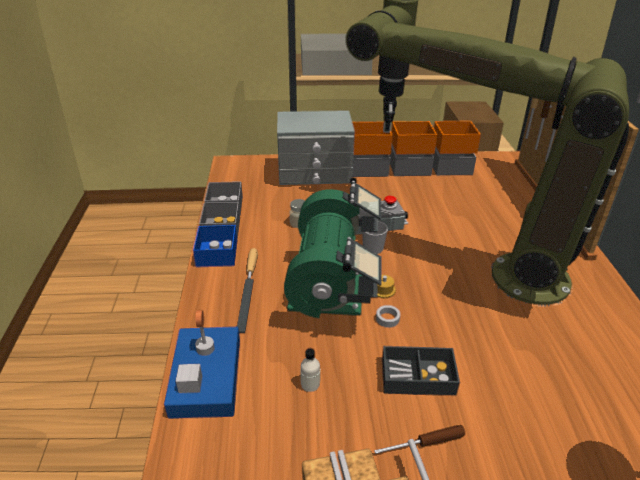

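Both shields are fully down, nothing loose has shifted, and the arm hangs free (force near 0). Handing in.

```bash
python3 -c "
from station import *
print(hand_in())"
```

```text
the job is handed in; nothing more can be done
None
```

I pushed both eye shields down onto their stops, left then right, with the shut fingertips. Then I pressed the start button fully once, let it go, and handed the job in at about 12 s of the 64 s allowed.

- **Shields:** Each met its stop firmly, at 28 N on the left and 36 N on the right. In the overlays the left matches the fully-down model (2.4 rad) in both camera views. The right was checked in the scene view only, because the arm hid it in the top view.
- **Start button:** It bottomed out at z ≈ 80 mm, which is its full 6 mm of travel, under about 30 N. The first gentler presses read only 4 to 5 N, so I pressed once more to be sure. I did not measure the spring-back; the last top view shows the button looking as it did before.
- **Stop button and loose things:** I never went near the stop button. In the final pictures the loose things look where they were at the start, judged by eye rather than re-measured. The wrist force was near zero, so the arm was touching nothing.
- **Disagreement:** At the start the shields fitted about 0.15 rad rather than the stated 0. This did not affect the job.

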